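# Set the ratchet to tighten and clamp the beech block

### The arm

A 6-joint arm with a two-finger parallel gripper is mounted at the origin on a cart in front of the work surface, level with it; the furniture and walls round the work are solid. World frame = base frame: x ahead of the robot, y to its left, z up, the work surface at z = 0. Lengths are in mm, angles in rad, forces in N, time in s.
With the tool pointing down it reaches from about 350 to 975 mm from the base axis. Payload 7.1 kg.
Tool frame: the origin (TCP) lies at the centre of the arm's flange, where the gripper is bolted on; the fingertips stand 182 mm ahead of it and the grasp point (between the pads) lies 163 mm ahead of it; z points along the fingers, y is the line along which they close (so a half turn about z gives the same grasp; the last joint's range is limited). The gripper opens to 88 mm and grips with 3 to 60 N. Pads are 20 mm wide; open, the fingers measure 115 mm over their backs; the gripper's body (75 mm by 178 mm) begins 61 mm behind the grasp point.
Start: joints at [1.256, 0.423, 1.63, -0, 1.089, -0.019], TCP at [182.159, 597.85, 404.675] pointing down, gripper open.
Joint ranges: [-3, 3], [-0.9, 2.11], [0.09, 2.58], [-1.31, 4.45], [0.11, 2.69], [-2.54, 2.54]. Speed limits (rad/s): [2.39, 2.39, 3.01, 3.14, 3.14, 3.14].

### API

Orientations are given as a rotation vector (axis times angle).
In Python, from workcell import readout, get_image, ctrl gives the robot as it stands.
- The arm moves only by the tool step_arm, never from a script. Its argument "targets" is a list that holds one entry, the list of rows, each a list of 7 numbers: the shift along the world's x, y, z as a fraction of full scale, then the turn, a rotation vector about the world's x, y, z as a fraction of full scale, then the opening, from 0 (shut) to 1 (fully open). In form: [[[dx, dy, dz, wx, wy, wz, claw], ...]]. A call has exactly 5 rows; each row shifts and turns the commanded pose from where the row before left it; what a row does not reach is not made up. Full scale, the value 1, is 0.05 m for a shift and 4 degrees for a turn. A row lasts 1/8 s, in which the tool goes at most 62.5 mm and 10.7 degrees, less where a joint would pass 70% of its speed; a pose out of reach is approached as far as the arm can. A call with a number of a shift or a turn outside -1 to 1 is refused whole. A call with a gripper value outside its range is refused whole. The fingers move at their own pace and stop on an object; the grip force is fixed at half the most. Time passes only in rows, so rows that do not move let the fingers close, or fill a call up. It gives the time, the measured TCP pose, the force, the opening and the grip force at its end, in the units of the state.
- readout.get_obs(): the state, without advancing time (a new reading comes with each control period).
- get_image(name): name is "scene" or "side" or "wrist"; returns a dict with "pixels" (384x512x3 uint8, red, green, blue), "intrinsics" (3x3 intrinsics, pixels), "k1" (the pictures are not rectified: a ray, as slopes to the right and down, at radius r is drawn at 1 + k1 r^2 times it, then the intrinsics apply), "extrinsics" (4x4, takes a point from world to camera coordinates). Camera axes: x right, y down, z forward; pixel columns grow to the right and rows downward; lengths in mm; the calibration is good to about 2 mm. A picture is of the moment at which its call begins. There is no depth.
- ctrl.close_job(): hands the job in; it is judged then, once.
The state is a dict: "t": time; "qpos": joint angles; "qvel": joint speeds; "joint_torque": joint torques, N m; "ee_pos": TCP position; "orientation": TCP orientation; "ft_force": force on the tool from outside, world axes, zero at the start; "moment": the same for the moment, N m; "width": finger opening in mm; "grasp_force": force on a finger pad.
Only numpy, scipy, OpenCV 4.12 (cv2) and the standard library are available. Lean on these libraries where they do the work, as an engineer would, in place of code of your own. Each camera call takes 0.05 s, during which the arm holds its last target. There are 200 camera calls.

### The job

The beech block lies loose between the jaws of the blue rack clamp, whose ratchet is set to loosen. Flip the yellow reversing tab on the ratchet to tighten, then work the red handle to and fro until the red jaw holds the block firmly between both jaws, at about 45 N, without crushing it (never over 70 N); then let go. Do not push on the jaw itself, and leave the things round the clamp where they are.

Things in the scene. Friction and masses are not known exactly. Their poses are not given: they have to be found in the camera images.
- clamp: Blue base of the rack clamp, fixed to the bench: plate 147 x 128 x 12 mm (x -46 to +101, y -62 to +66 mm). Origin on the bench top, on the vertical shaft about which the handle turns. Its +x points from the shaft to the jaws; the handle lies towards -x, roughly towards the robot. Two steel stop pins, 8 mm thick, 51 mm high, stand at (-35, +-49) mm.
- fixed_face (a point): Centre of the fixed jaw's steel face, 26 mm above the bench, at x = 68, y = -30 mm of the clamp. The face is 66 mm long along the clamp's x, its top 41 mm above the bench, and looks to the clamp's +y.
- jaw_face (a point): Centre of the gripping face of the red moving jaw, 66 mm long, 26 mm above the bench (jaw top 41 mm), opposite the fixed face. It closes along the clamp's -y. The free gap between the jaws beside the 34 mm block is 6 to 10 mm in all at the start.
- jaw: The red moving jaw with its steel rack, axes as the clamp's. Each radian that the handle carries the ratchet wheel along moves it 16 mm (0.4 to 0.6 rad close the gap). Friction in the drive holds it: after the handle is let go some 25 to 45 N stay. Once the block is pinched, about 7 mm more travel at the grip presses with 30 N and 5 mm more with 60 N.
- block_center (a point): Centre of the beech block, a plain brownish wood offcut, 34 x 75 x 20 mm, lying flat on the base plate between the jaws, 1 to 5 mm off the fixed one. Axes: x across the 34 mm (the clamped width), y along the 75 mm, z up.
- beech_block: The same block; origin at the centre of its underside (12 mm above the bench when it lies on the base plate).
- handle (a joint): Angle of the ratchet handle about the shaft, rad: 0 when it points along the clamp's -x, growing clockwise seen from above, stops at -0.7 and +0.7. It stays where it is left. Its ratchet wheel (brass) has 16 teeth: up to 0.6 rad of a stroke is lost before a tooth bites, then the jaw follows; so it may take several strokes.
- handle_grip (a point): On the centre line of the level, round red grip (22 mm thick, 94 to 180 mm from the shaft), 135 mm from the shaft, 47.5 mm above free bench. x axis: along the handle to the shaft; z up; y across: clockwise turning moves the grip to +y. Push here across the handle, not twisting it, when creeping: free jaw 4 to 5 N; clamped with 28 N: 7 N, with 45 N: 8.5 N, with 70 N: 11 N.
- tape_roll: Red roll of tape, 62 mm wide, 20 mm high, bystander; origin under its centre.
- marker: White felt marker with black cap, 134 mm long, lying, bystander; origin under its centre.
- cork: Brown cork sanding block, 60 x 97 x 30 mm, bystander; origin under its centre.
- glue: White glue bottle with red tip, 52 mm wide, 166 mm high, bystander; origin under its centre.
- reverser (a joint): Angle of the ratchet's reversing lever, rad: -0.28 (as far as -0.2) = loosen (start), +0.28 = tighten, hard stops there; friction keeps it where it is put. Fully over to tighten, clockwise handle strokes carry the wheel and close the jaw, and counter-clockwise strokes run free with clicks (under 3 N at the grip). Set to loosen: the other way round. Half-way the ratchet is idle.
- reverser_tab (a point): Middle of the upright yellow tab of the reversing lever, 16 mm along x 10 mm across the handle, 57 to 87 mm above the bench, near the shaft axis; the clamp's highest part (its arm's top: 61 mm). The lever pivots in the handle 60 mm from the shaft, 54 mm from the tab, which swings 15 mm to either side. At first on the handle's +y side; push it (2 to 4 N) fully to the -y side to tighten.
Things that resemble listed ones, but are neither listed nor needed, are in the scene too. Leave any turquoise look-alike of the beech_block alone.

How it is judged:
By the outcome, as a careful person would: the job done as asked, in the order asked, and still so for the second after the job is handed in, with the robot touching nothing.
It also fails if it takes over 67 s, if anything falls off the work surface, if the arm or the gripper's body presses on something with over 40 N, if the wrist force passes 120 N, or if a joint passes its speed limit or range.

## Working session

There is one attempt and no reset: what is moved stays moved. The work goes in short steps, Python scripts to look and compute and a tool call to move; the robot and the scene stay as the last step left them, time stands still between calls to the robot, and variables do not carry over. Pictures are saved under pics/ and viewed, at most 12 in all, crops included, and the job is handed in when it is done.

Besides the shell and the picture viewer there is one more tool, called after "Request:" as name(argument=value, ...) on one line, values as JSON. step_arm: Moves the arm, as the interface text tells. Shift numbers are shares of 0.05 m and turn numbers shares of 4 degrees, none past 1 either way. Its arguments: {"type":"object","properties":{"targets":{"type":"array"}},"required":["targets"]}

```bash
mkdir -p pics; ls
cat > h.py <<'E'
import numpy as np, cv2
from workcell import readout, get_image, ctrl
def save(n,tag):
    im=get_image(n); cv2.imwrite(f'pics/{tag}.png',im['pixels'][:,:,::-1]); np.savez(f'pics/{tag}.npz',**{k:np.array(v) for k,v in im.items()}); return im
def load(tag): return dict(np.load(f'pics/{tag}.npz'))
def ray(im,u,v):
    K=im['intrinsics'];k1=float(im['k1']);E=im['extrinsics']
    d=np.array([(u-K[0,2])/K[0,0],(v-K[1,2])/K[1,1]]);s=d.copy()
    for _ in range(30): s=d/(1+k1*(s@s))
    R=E[:3,:3];o=-R.T@E[:3,3];w=R.T@np.array([s[0],s[1],1]);return o,w/np.linalg.norm(w)
def onz(im,u,v,z):
    o,w=ray(im,u,v);return o+w*(z-o[2])/w[2]
def tri(a,b):
    (o1,w1),(o2,w2)=a,b
    t=np.linalg.lstsq(np.c_[w1,-w2],o2-o1,rcond=None)[0]
    p,q=o1+t[0]*w1,o2+t[1]*w2;return (p+q)/2,np.linalg.norm(p-q)
def proj(im,p):
    E=im['extrinsics'];c=E[:3,:3]@p+E[:3,3];s=c[:2]/c[2];s=s*(1+float(im['k1'])*(s@s));K=im['intrinsics'];return K[0,0]*s[0]+K[0,2],K[1,1]*s[1]+K[1,2]
def blobs(im,lo,hi,amin=40):
    hsv=cv2.cvtColor(im['pixels'],cv2.COLOR_RGB2HSV);m=cv2.inRange(hsv,np.array(lo),np.array(hi))
    n,l,s,c=cv2.connectedComponentsWithStats(m);return m,[(s[i].tolist(),c[i].round(1).tolist()) for i in range(1,n) if s[i][4]>=amin]
E
python3 - <<'E'
from h import *
a=save('scene','s0');b=save('side','d0');save('wrist','w0')
cv2.imwrite('pics/m0.png',cv2.resize(np.hstack([a['pixels'],b['pixels']])[:,:,::-1],(800,300)))
for n in (a,b):
    E=n['extrinsics'];print((-E[:3,:3].T@E[:3,3]).round(),E[2,:3].round(2)); print('yel',blobs(n,(22,120,120),(35,255,255),15)[1])
print(readout.get_obs())
E
```

```text
pics
[207. 753. 884.] [ 0.39 -0.57 -0.73]
yel [([483, 61, 12, 18, 80], [488.4, 70.0]), ([231, 248, 33, 17, 180], [245.5, 256.7])]
[ 223. -496.  620.] [ 0.45  0.68 -0.57]
yel [([196, 166, 6, 9, 28], [198.7, 169.3]), ([184, 177, 16, 15, 73], [190.8, 184.6])]
{'t': 0.15, 'qpos': array([ 1.25598949e+00,  4.23671799e-01,  1.63050280e+00,  6.27905686e-06,
        1.08858905e+00, -1.90077714e-02]), 'qvel': array([ 0.00088592, -0.00286568, -0.00361613, -0.00100509,  0.00118475,
       -0.00117267]), 'joint_torque': array([ 4.43237775e-05, -5.44986641e+01, -2.73915803e+01,  6.45059254e-02,
        2.03739409e-02, -5.17936405e-05]), 'ee_pos': array([182.10302321, 597.65791247, 404.08066271]), 'orientation': array([-4.62922977e-01, -3.10709618e+00,  1.81226812e-03]), 'ft_force': array([ 0.77078537,  0.0903474 , -0.39912553]), 'moment': array([ 0.01025416, -0.01645456, -0.03033961]), 'grasp_force': 0.0, 'width': 87.6144528497169}
```

View pics/s0.png

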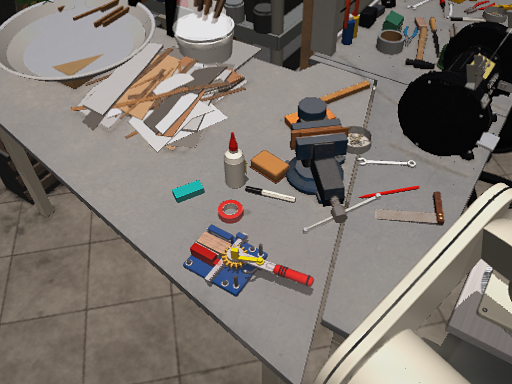

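View pics/d0.png

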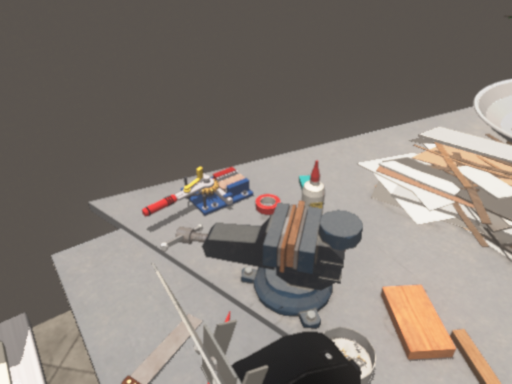

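Scene picture: the blue clamp is at about (225,262), with the red grip at (293,274), the yellow tab near (235,254) and the beech block at (214,245). The tape (230,210), marker (270,194), cork (268,165), glue (234,165) and turquoise look-alike (188,190) stand round it. Side picture: grip at (160,204), tab (200,172), clamp base (222,195).

Run:
```python
from h import *
a=load('s0');b=load('d0')
ca=cv2.resize(a['pixels'][215:305,170:325],None,fx=5,fy=5,interpolation=cv2.INTER_CUBIC)
cb=cv2.resize(b['pixels'][155:225,135:260],None,fx=6,fy=6,interpolation=cv2.INTER_CUBIC)
cv2.imwrite('pics/c_s.png',ca[:,:,::-1]);cv2.imwrite('pics/c_d.png',cb[:,:,::-1])
for im,n in((a,'s'),(b,'d')):
    for nm,lo,hi in(('red',(0,150,90),(6,255,255)),('red2',(174,150,90),(180,255,255)),('blue',(105,120,40),(125,255,255))):
        print(n,nm,blobs(im,lo,hi,60)[1])
# grip ends line
print(onz(a,293,274,47),onz(a,235,254,87),onz(a,214,245,32))
```

```text
s red [([229, 132, 8, 19, 100], [232.5, 143.0]), ([378, 186, 41, 9, 119], [398.8, 190.0]), ([218, 200, 25, 19, 215], [229.9, 209.1]), ([190, 243, 27, 17, 197], [202.9, 251.0]), ([274, 265, 34, 19, 284], [291.2, 274.0])]
s red2 []
s blue [([343, 20, 12, 25, 195], [348.5, 32.4]), ([208, 225, 25, 15, 133], [220.0, 231.8]), ([241, 243, 18, 14, 81], [250.3, 249.4]), ([183, 255, 30, 22, 296], [198.5, 266.5]), ([212, 266, 40, 30, 475], [230.5, 279.8])]
d red [([214, 168, 20, 9, 60], [223.4, 171.8]), ([143, 195, 33, 20, 202], [158.4, 204.7]), ([256, 195, 20, 19, 138], [264.2, 206.0])]
d red2 []
d blue [([203, 197, 22, 16, 105], [213.7, 203.0])]
[465.52203431 255.53738197  47.        ] [579.65154951 302.49481192  87.        ] [659.90538165 276.96584134  32.        ]
```

View pics/c_s.png

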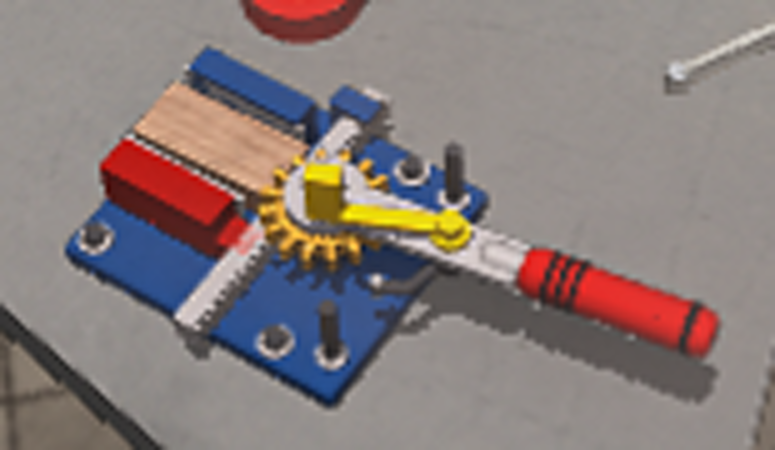

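View pics/c_d.png

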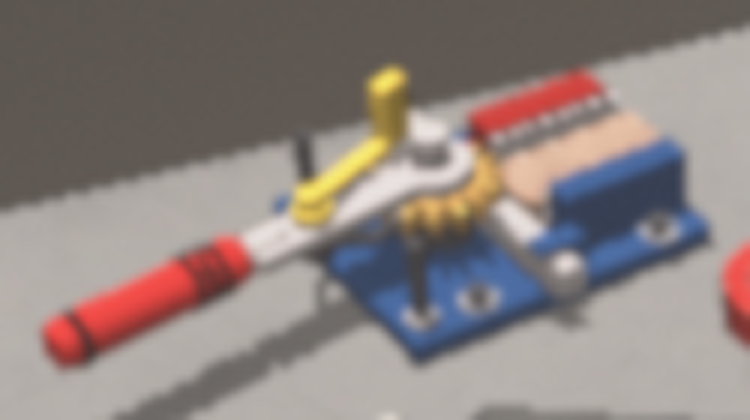

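Crops: in scene, grip axis runs crop (530,272)–(705,330), tab top (323,170), pin tops (455,147) and (328,303). In the side view, grip runs (240,255)–(70,342), tab top (388,75), pins (418,235) and (303,140). Only this clamp fits the description; the red jaw, tape and vise are different things.

```bash
cat > m.py <<'E'
from h import *
a=load('s0');b=load('d0')
S=lambda u,v:((u+.5)/5-.5+170,(v+.5)/5-.5+215)
D=lambda u,v:((u+.5)/6-.5+135,(v+.5)/6-.5+155)
P={}
for n,s,d in [('gend',(708,333),(66,345)),('gstart',(530,272),(240,255)),('tabtop',(323,172),(388,78)),('pin-',(455,147),(418,240)),('pin+',(328,303),(303,140)),('pivot',(452,226),(313,195)),
  ('fixTopFar',(205,52),(683,145)),('jawTop',(230,212),(478,128))]:
    p,e=tri(ray(a,*S(*s)),ray(b,*D(*d)));P[n]=p;print(n,p.round(1),round(e,1))
E
python3 - <<'E'
from m import *
# plate corners at z=12 scene
for c in[(335,403),(68,250),(487,190)]: print('plate',onz(a,*S(*c),12).round(1))
d=P['gend']-P['gstart'];print(np.degrees(np.arctan2(d[1],d[0])),np.linalg.norm(d))
for z in(47.5,):
  g0,g1=onz(a,*S(530,272),z),onz(a,*S(705,330),z);print(g0.round(1),g1.round(1))
pm,pp=P['pin-'],P['pin+'];y=(pp-pm)[:2];print(np.linalg.norm(y));y/=np.linalg.norm(y);x=np.array([y[1],-y[0]]);o=(pm+pp)[:2]/2+35*x
print('x',x,'o',o,np.degrees(np.arctan2(x[1],x[0])))
E
```

```text
gend [425.4 250.1  46.9] 1.5
gstart [503.8 264.8  47.4] 1.6
tabtop [588.9 292.4  86. ] 0.3
pin- [565. 229.  51.] 0.5
pin+ [563.7 325.6  48.3] 3.3
pivot [539.8 269.9  59.2] 1.3
fixTopFar [697.8 239.4  40.2] 0.5
jawTop [634.1 304.5  37.8] 0.6
plate [549.2 345.9  12. ]
plate [695.2 347.4  12. ]
plate [555.8 217.1  12. ]
-169.35710227462826 79.7312428390471
[502.9 265.1  47.5] [426.2 250.   47.5]
96.52878141842079
x [0.99990082 0.01408344] o [599.35563881 277.78538778] 0.8069482267638306
```

Run:
```python
from h import *
a=load('s0')
for n,u,v,z in[('glue',235,184,0),('gluetop',232,135,166),('tape',230,210,10),('marker',270,194,8),('cork',268,165,25),('viseTip',338,215,60),('vise screw R',306,230,50),('viseScrewL',380,196,50),('teal',188,190,20)]:print(n,onz(a,u,v,z).round())
```

```text
glue [753.  69.   0.]
gluetop [752.  68. 166.]
tape [704. 157.  10.]
marker [651.  56.   8.]
cork [704. -17.  25.]
viseTip [457.  68.  60.]
vise screw R [501. 139.  50.]
viseScrewL [402. -50.  50.]
teal [829. 167.  20.]
```

Request:
step_arm(targets=[[[0.7,-0.46,0,0,0,0,0],[0.7,-0.46,0,0,0,0,0],[0.7,-0.46,0,0,0,0,0],[0.7,-0.46,0,0,0,0,0],[0.7,-0.46,0,0,0,0,0]]])

```text
t: 0.78
ee_pos: [358.1, 481.9, 404.4]
orientation: [-0.463, -3.107, 0.001]
ft_force: [0.1, 0.6, -0.3]
width: 41.2
grasp_force: 0.0
```

Run:
```python
from h import *
a=load('s0');b=load('d0')
for s,d in [((306,230),(165,244)),((338,217),(190,233))]:
  p,e=tri(ray(a,*s),ray(b,*d));print(p.round(),e.round(1))
```

```text
[461. 144.  44.] 78.6
[454.  89.  81.] 12.2
```

Request:
step_arm(targets=[[[0.7,-0.46,0,0,0,0,0],[0.7,-0.46,0,0,0,0,0],[0.7,-0.46,0,0,0,0,0],[0.7,-0.46,0,0,0,0,0],[0.7,-0.46,-0.4,0,0,0,0]]])

```text
t: 1.4
ee_pos: [533.7, 367.3, 385.8]
orientation: [0.463, 3.105, 0.003]
ft_force: [0.1, -0.1, -0.8]
width: 0.6
grasp_force: 0.0
```

Request:
step_arm(targets=[[[0.5,-0.4,0,0,0,0,0],[0.6,-0.44,0,0,0,0,0],[0,0,-0.7,0,0,0,0],[0,0,-0.7,0,0,0,0],[0,0,0,0,0,0,0]]])

```text
t: 2.02
ee_pos: [586.2, 325.1, 311.6]
orientation: [-0.462, -3.102, 0.006]
ft_force: [-0.4, -0.3, 0.2]
width: 0.4
grasp_force: 0.0
```

Run:
```python
from h import *
a=save('scene','s1');w=save('wrist','w1')
c=cv2.resize(a['pixels'][170:310,150:325],None,fx=2.4,fy=2.4,interpolation=cv2.INTER_CUBIC)
c=cv2.resize(c,(400,320));w_=cv2.resize(w['pixels'],(400,320))
cv2.imwrite('pics/v1.png',np.hstack([c,w_])[:,:,::-1])
```

```text
(no output)
```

View pics/v1.png

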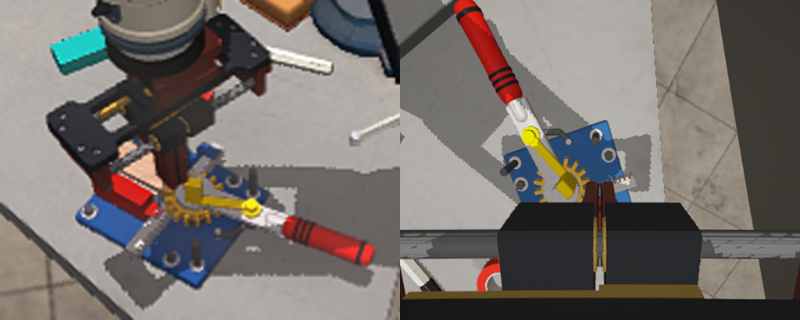

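Scene part: the closed fingertips hang just on the +y side of the tab (tab ~(192,188)), clear of the jaw. Wrist part: the tab is at (568,185) beside the fingers (598,195). Going down and pushing to -y.

Request:
step_arm(targets=[[[0.05,0,-0.6,0,0,0,0],[0,0,-0.66,0,0,0,0],[0,-0.1,0,0,0,0,0],[0,-0.1,0,0,0,0,0],[0,0,0,0,0,0,0]]])

```text
t: 2.75
ee_pos: [590.4, 315.7, 253.8]
orientation: [0.463, 3.105, 0.003]
ft_force: [0.3, -0.2, 0.5]
width: 0.7
grasp_force: 0.0
```

Request:
step_arm(targets=[[[0,-0.1,0,0,0,0,0],[0,-0.1,0,0,0,0,0],[0,-0.1,0,0,0,0,0],[0,0,0,0,0,0,0],[0,0,0,0,0,0,0]]])

```text
t: 3.38
ee_pos: [591.7, 301.7, 253.4]
orientation: [0.462, 3.101, 0.007]
ft_force: [6.4, 4.3, -0.3]
width: 0.5
grasp_force: 3.3
```

Run:
```python
from h import *
a=save('scene','s2');w=save('side','d2')
c=cv2.resize(a['pixels'][215:295,180:280],(400,320),interpolation=cv2.INTER_CUBIC);w_=cv2.resize(w['pixels'][140:220,150:250],(400,320),interpolation=cv2.INTER_CUBIC)
cv2.imwrite('pics/v2.png',np.hstack([c,w_])[:,:,::-1]);print(readout.get_obs()['ft_force'],readout.get_obs()['moment'])
```

```text
[ 7.0218952   5.21146359 -0.36150052] [ 0.75072889 -1.2452768   0.08899575]
```

View pics/v2.png

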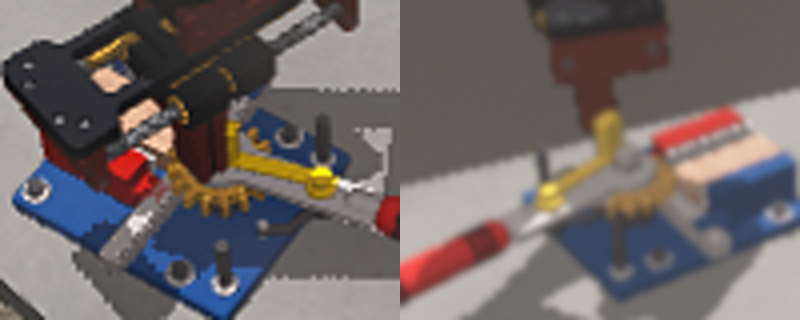

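The fist meets the tab by its corner, about 10 mm too far to +x (force mostly along x). I'll back off, shift -x and push again.

Request:
step_arm(targets=[[[0,0.35,0,0,0,0,0],[-0.25,0,0,0,0,0,0],[0,-0.15,0,0,0,0,0],[0,-0.15,0,0,0,0,0],[0,0,0,0,0,0,0]]])

```text
t: 4.1
ee_pos: [577.2, 302.3, 251.7]
orientation: [-0.465, -3.107, 0.001]
ft_force: [-0.4, 0.2, -0.0]
width: 0.4
grasp_force: 0.0
```

Request:
step_arm(targets=[[[0,-0.1,0,0,0,0,0],[0,-0.1,0,0,0,0,0],[0,-0.1,0,0,0,0,0],[0,0,0,0,0,0,0],[0,0,0,0,0,0,0]]])

```text
t: 4.72
ee_pos: [576.8, 287.9, 251.4]
orientation: [-0.463, -3.106, 0.002]
ft_force: [0.1, 0.2, -0.6]
width: 0.7
grasp_force: 0.0
```

Run:
```python
from h import *
a=save('scene','s3');w=save('side','d3')
c=cv2.resize(a['pixels'][215:295,180:280],(400,320),interpolation=cv2.INTER_CUBIC);w_=cv2.resize(w['pixels'][140:220,150:250],(400,320),interpolation=cv2.INTER_CUBIC)
cv2.imwrite('pics/v3.png',np.hstack([c,w_])[:,:,::-1])
```

```text
(no output)
```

View pics/v3.png

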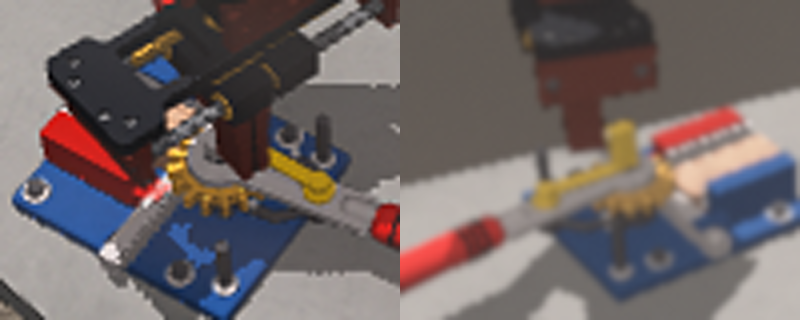

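Run:
```python
from h import *
for t in('d0','d2','d3'):
  im=load(t); m,bl=blobs(im,(22,100,60),(35,255,255),8);print(t,bl)
  ys,xs=np.where(m[150:200,180:225]);
  k=ys==ys.min();p=(xs[k].mean()+180,ys.min()+150);print(p,onz(im,*p,87).round(1))
```

```text
d0 [([196, 166, 6, 9, 31], [198.6, 169.1]), ([184, 177, 16, 15, 84], [190.6, 184.5]), ([318, 203, 4, 5, 13], [319.8, 204.6])]
(np.float64(200.0), np.int64(166)) [593.1 296.4  87. ]
d2 [([200, 170, 4, 7, 12], [201.5, 172.9]), ([185, 185, 6, 7, 32], [187.1, 188.4]), ([319, 203, 3, 4, 8], [320.0, 204.8])]
(np.float64(201.0), np.int64(170)) [586.3 278.5  87. ]
d3 [([203, 171, 4, 4, 9], [204.4, 172.7]), ([184, 187, 4, 4, 9], [185.4, 188.4]), ([319, 203, 3, 5, 9], [320.2, 205.3])]
(np.float64(204.0), np.int64(171)) [590.2 270.3  87. ]
```

Request:
step_arm(targets=[[[0,0.3,0,0,0,0,0],[0.22,0,0,0,0,0,0],[0,-0.2,0,0,0,0,0],[0,-0.1,0,0,0,0,0],[0,0,0,0,0,0,0]]])

```text
t: 5.45
ee_pos: [588.1, 287.6, 251.6]
orientation: [-0.464, -3.107, 0.0]
ft_force: [-0.0, -0.3, 0.3]
width: 0.1
grasp_force: 0.0
```

Request:
step_arm(targets=[[[0,-0.06,0,0,0,0,0],[0,-0.04,0,0,0,0,0],[0,0,0,0,0,0,0],[0,0,0,0,0,0,0],[0,0,0,0,0,0,0]]])

```text
t: 6.08
ee_pos: [588.1, 283.4, 251.7]
orientation: [-0.463, -3.107, 0.0]
ft_force: [0.3, 1.4, 0.5]
width: 0.3
grasp_force: 0.6
```

Request:
step_arm(targets=[[[0,-0.04,0,0,0,0,0],[0,-0.04,0,0,0,0,0],[0,0,0,0,0,0,0],[0,0,0,0,0,0,0],[0,0,0,0,0,0,0]]])

```text
t: 6.7
ee_pos: [588.1, 279.7, 251.7]
orientation: [-0.463, -3.107, -0.001]
ft_force: [-1.2, 5.3, -0.2]
width: 0.5
grasp_force: 2.5
```

Request:
step_arm(targets=[[[0,-0.04,0,0,0,0,0],[0,-0.03,0,0,0,0,0],[0,0,0,0,0,0,0],[0,0,0,0,0,0,0],[0,0,0,0,0,0,0]]])

```text
t: 7.32
ee_pos: [588.3, 278.1, 251.9]
orientation: [0.463, 3.106, 0.008]
ft_force: [-0.4, 15.9, -4.9]
width: 0.7
grasp_force: 7.9
```

Request:
step_arm(targets=[[[0,0.3,0,0,0,0,0],[-0.2,0,0.7,0,0,0,0.5],[-0.6,-0.3,0.5,0,0,1,0.5],[-0.6,-0.3,0,0,0,1,0.5],[-0.5,-0.2,0,0,0,1,0.5]]])

```text
t: 7.95
ee_pos: [492.1, 250.1, 312.1]
orientation: [0.132, 3.139, -0.001]
ft_force: [-0.1, 0.1, 0.3]
width: 37.1
grasp_force: 0.0
```

```bash
cat > g.py <<'E'
from h import *
def grip(tags):
  L={}
  for n,t in tags:
    im=load(t);hs=cv2.cvtColor(im['pixels'],cv2.COLOR_RGB2HSV);m=cv2.inRange(hs,(0,150,70),(6,255,255))
    yy,xx=np.mgrid[:384,:512]
    keep=np.zeros_like(m);
    if n=='scene': keep[225:330,255:345]=1
    else: keep[180:250,110:195]=1
    m=m*keep;m=cv2.morphologyEx(m,cv2.MORPH_CLOSE,np.ones((5,5)));k,l,s,c=cv2.connectedComponentsWithStats(m);
    if k<2: print(t,'none');continue
    i=1+np.argmax(s[1:,4]);pts=np.argwhere(l==i)[:,::-1].astype(np.float32);mu=pts.mean(0);u,S,V=np.linalg.svd(pts-mu,full_matrices=False);pr=(pts-mu)@V[0]
    A=onz(im,*(mu+V[0]*pr.min()),47.5);B=onz(im,*(mu+V[0]*pr.max()),47.5)
    if A[0]<B[0]:A,B=B,A
    d=B-A;print(n,t,A.round(),B.round(),'ang',np.degrees(np.arctan2(-d[1],-d[0])).round(1),s[i].tolist())
E
python3 - <<'E'
from g import *
save('scene','s4');save('side','d4');save('wrist','w4')
grip([('scene','s0'),('side','d0'),('scene','s4'),('side','d4')])
im=load('d4');m,bl=blobs(im,(22,100,60),(35,255,255),8);print(bl)
ys,xs=np.where(m[150:200,180:225]);k=ys==ys.min();p=(xs[k].mean()+180,ys.min()+150);print(p,onz(im,*p,87).round(1))
a=load('s4')['pixels'];w=load('wrist' if 0 else 'w4')['pixels']
c=cv2.resize(a[205:305,180:320],(400,300),interpolation=cv2.INTER_CUBIC);cv2.imwrite('pics/v4.png',np.hstack([c,cv2.resize(w,(400,300))])[:,:,::-1])
E
```

```text
scene s0 [507. 264.  48.] [423. 251.  48.] ang 8.5 [274, 265, 39, 21, 358]
side d0 [506. 266.  48.] [422. 252.  48.] ang 9.6 [143, 195, 33, 20, 208]
scene s4 [507. 262.  47.] [424. 245.  48.] ang 10.9 [274, 264, 41, 20, 370]
side d4 [486. 257.  48.] [423. 247.  48.] ang 9.1 [144, 200, 25, 16, 167]
[([204, 171, 6, 6, 26], [206.6, 173.0]), ([184, 181, 23, 11, 87], [193.5, 186.0]), ([318, 203, 4, 4, 10], [319.8, 204.5])]
(np.float64(207.5), np.int64(171)) [597.1 265.5  87. ]
```

View pics/v4.png

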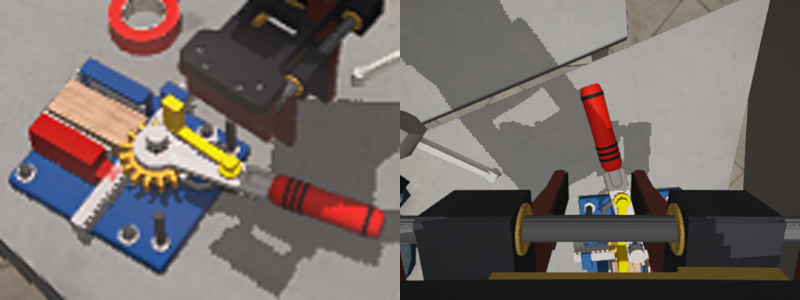

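Left: the tab now lies on the -y side (172,108), so it is set to tighten; the handle is still at about 11°, and the block has not moved. Right (wrist): grip (605,130), vise bar end (495,178).

Run:
```python
from h import *
p,e=tri(ray(load('s4'),306,230),ray(load('w4'),121.6,228));print(p.round(),e)
```

```text
[500. 147.  61.] 5.692469696079317
```

Request:
step_arm(targets=[[[-0.26,0.03,0,0,0,1,0.5],[-0.26,0.03,0,0,0,1,0.5],[0,0,-0.3,0,0,1,0.5],[0,0,-0.3,0,0,1,0.5],[0,0,0,0,0,0,0.5]]])

```text
t: 8.72
ee_pos: [467.8, 254.1, 280.9]
orientation: [0.3, -3.126, 0.001]
ft_force: [0.0, -0.0, 0.8]
width: 44.1
grasp_force: 0.0
```

Request:
step_arm(targets=[[[0,0,-0.5,0,0,0,0.5],[0,0,-0.5,0,0,0,0.5],[0,0,-0.4,0,0,0,0.5],[0,0,0,0,0,0,0.5],[0,0,0,0,0,0,0.5]]])

```text
t: 9.35
ee_pos: [467.9, 254.2, 212.5]
orientation: [-0.301, 3.126, 0.001]
ft_force: [-0.2, -0.1, 0.1]
width: 43.8
grasp_force: 0.0
```

Run:
```python
from h import *
# row table: circle r=135 about shaft
o=np.array([599,278.]);th=np.radians(np.arange(32,-41,-4));P=np.c_[o[0]-135*np.cos(th),o[1]-135*np.sin(th)]
for t,p,d in zip(np.degrees(th),P,np.vstack([[0,0],np.diff(P,axis=0)])/50):print(t.round(),p.round(1),d.round(3))
```

```text
32.0 [484.5 206.5] [0. 0.]
28.0 [479.8 214.6] [-0.094  0.163]
24.0 [475.7 223.1] [-0.083  0.169]
20.0 [472.1 231.8] [-0.071  0.175]
16.0 [469.2 240.8] [-0.058  0.179]
12.0 [467.  249.9] [-0.046  0.183]
8.0 [465.3 259.2] [-0.033  0.186]
4.0 [464.3 268.6] [-0.02   0.187]
0.0 [464. 278.] [-0.007  0.188]
-4.0 [464.3 287.4] [0.007 0.188]
-8.0 [465.3 296.8] [0.02  0.187]
-12.0 [467.  306.1] [0.033 0.186]
-16.0 [469.2 315.2] [0.046 0.183]
-20.0 [472.1 324.2] [0.058 0.179]
-24.0 [475.7 332.9] [0.071 0.175]
-28.0 [479.8 341.4] [0.083 0.169]
-32.0 [484.5 349.5] [0.094 0.163]
-36.0 [489.8 357.4] [0.105 0.156]
-40.0 [495.6 364.8] [0.116 0.149]
```

Request:
step_arm(targets=[[[0.045,-0.18,0,0,0,1,0.5],[0.06,-0.18,0,0,0,1,0.5],[0.07,-0.175,0,0,0,1,0.5],[0.08,-0.17,0,0,0,1,0.5],[0.095,-0.165,0,0,0,1,0.5]]])

```text
t: 9.98
ee_pos: [485.2, 210.3, 213.0]
orientation: [-0.843, 3.025, 0.0]
ft_force: [-0.6, 0.8, -0.4]
width: 44.0
grasp_force: 0.3
```

Request:
step_arm(targets=[[[0.1,-0.15,0,0,0,0.6,0.5],[0,0,0,0,0,0,0.5],[-0.1,0.16,0,0,0,-1,0.5],[-0.09,0.165,0,0,0,-1,0.5],[-0.08,0.17,0,0,0,-1,0.5]]])

```text
t: 10.6
ee_pos: [476.2, 228.2, 212.4]
orientation: [-0.579, 3.086, 0.0]
ft_force: [0.1, -0.3, 0.0]
width: 44.1
grasp_force: 0.3
```

Request:
step_arm(targets=[[[-0.07,0.175,0,0,0,-1,0.5],[-0.06,0.18,0,0,0,-1,0.5],[-0.045,0.18,0,0,0,-1,0.5],[-0.035,0.185,0,0,0,-1,0.5],[-0.02,0.185,0,0,0,-1,0.5]]])

```text
t: 11.22
ee_pos: [465.3, 273.3, 212.5]
orientation: [-0.036, 3.139, 0.0]
ft_force: [4.8, -4.6, 0.2]
width: 43.9
grasp_force: 2.4
```

Run:
```python
from g import *
save('scene','s5');save('side','d5')
grip([('scene','s5'),('side','d5')])
for t in('s0','s5'):
    print([b for b in blobs(load(t),(0,150,90),(6,255,255),60)[1] if b[0][0]<225 and b[0][1]>230])
```

```text
scene s5 [453. 262.  47.] [422. 256.  48.] ang 10.6 [296, 275, 16, 13, 132]
side d5 [460. 266.  48.] [421. 258.  48.] ang 11.9 [141, 201, 16, 13, 114]
[([190, 243, 27, 17, 197], [202.9, 251.0])]
[([191, 242, 29, 22, 241], [205.1, 252.4])]
```

Request:
step_arm(targets=[[[-0.01,0.188,0,0,0,-0.6,0.5],[0.005,0.188,0,0,0,-0.6,0.5],[0.015,0.185,0,0,0,-0.8,0.5],[0.03,0.185,0,0,0,-0.8,0.5],[0.04,0.18,0,0,0,-0.9,0.5]]])

```text
t: 11.95
ee_pos: [468.8, 318.8, 212.3]
orientation: [0.366, 3.12, -0.001]
ft_force: [2.8, -5.9, 1.9]
width: 44.0
grasp_force: 2.6
```

```bash
cat > j.py <<'E'
from h import *
import sys
def jaw(t):
    im=load(t);hs=cv2.cvtColor(im['pixels'],cv2.COLOR_RGB2HSV);m=cv2.inRange(hs,(0,150,60),(6,255,255));m[:,:180]=0;m[:,225:]=0;m[:230]=0;m[275:]=0
    ys,xs=np.where(m);print(t,len(xs),'left',[ (y,xs[ys==y].min()) for y in (246,250,254)], xs.mean().round(1),ys.mean().round(1))
E
python3 - <<'E'
from j import *
save('scene','s6');save('side','d6')
for t in('s0','s4','s5','s6'):jaw(t)
a=load('s6')['pixels'];w=load('d6')['pixels']
cv2.imwrite('pics/v6.png',np.hstack([cv2.resize(a[205:305,180:320],(400,300),interpolation=cv2.INTER_CUBIC),cv2.resize(w[150:225,140:240],(400,300),interpolation=cv2.INTER_CUBIC)])[:,:,::-1])
E
```

```text
s0 348 left [(246, np.int64(191)), (250, np.int64(191)), (254, np.int64(192))] 203.8 254.0
s4 343 left [(246, np.int64(192)), (250, np.int64(191)), (254, np.int64(192))] 203.9 254.0
s5 338 left [(246, np.int64(191)), (250, np.int64(191)), (254, np.int64(194))] 204.2 253.4
s6 341 left [(246, np.int64(192)), (250, np.int64(193)), (254, np.int64(197))] 205.7 251.9
```

View pics/v6.png

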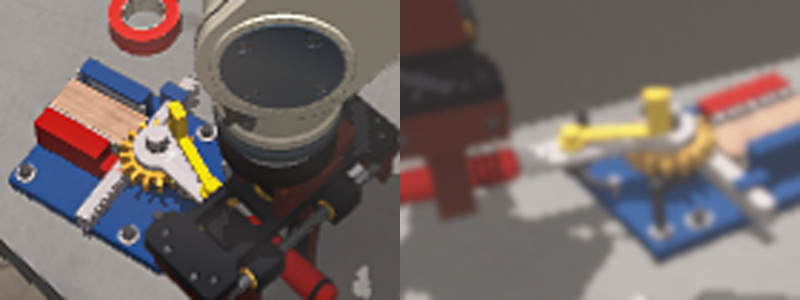

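Left: the jaw has moved towards the block and a gap remains; the tab is still on the tighten side. Right: fingers straddle the grip (455,180).

Request:
step_arm(targets=[[[0.03,0.09,0,0,0,-0.5,0.5],[0.03,0.09,0,0,0,-0.5,0.5],[0.03,0.088,0,0,0,-0.5,0.5],[0.034,0.086,0,0,0,-0.5,0.5],[0.035,0.085,0,0,0,-0.5,0.5]]])

```text
t: 12.68
ee_pos: [476.4, 340.1, 211.8]
orientation: [-0.634, -3.076, 0.003]
ft_force: [1.2, -6.8, 1.0]
width: 43.6
grasp_force: 2.6
```

Run:
```python
from j import *
save('scene','s7')
jaw('s7');im=load('s7')
print(np.array(proj(im,np.array([664,310,41.])))-np.array(proj(im,np.array([664,300,41.]))))
```

```text
s7 344 left [(246, np.int64(193)), (250, np.int64(194)), (254, np.int64(200))] 206.6 251.2
[-2.77778208  3.04809122]
```

Request:
step_arm(targets=[[[0.022,0.042,0,0,0,-0.25,0.5],[0.022,0.042,0,0,0,-0.25,0.5],[0.022,0.042,0,0,0,-0.25,0.5],[0.011,0.02,0,0,0,-0.12,0.5],[0.011,0.02,0,0,0,-0.12,0.5]]])

```text
t: 13.35
ee_pos: [480.5, 347.6, 211.6]
orientation: [-0.738, -3.052, 0.006]
ft_force: [1.5, -10.4, 4.8]
width: 44.2
grasp_force: 4.8
```

Run:
```python
from j import *
o=readout.get_obs();print(o['ft_force'],o['ee_pos'],o['grasp_force'])
save('scene','s8');save('side','d8');jaw('s8')
o=readout.get_obs();print(o['ft_force'],o['ee_pos'],o['grasp_force'])
a=load('s8')['pixels'];w=load('d8')['pixels']
cv2.imwrite('pics/v8.png',np.hstack([cv2.resize(a[220:285,180:260],(400,325),interpolation=cv2.INTER_CUBIC),cv2.resize(w[155:220,180:260],(400,325),interpolation=cv2.INTER_CUBIC)])[:,:,::-1])
```

```text
[  1.47572007 -10.44111273   4.82433176] [480.45641985 347.6254846  211.5981803 ] 4.8180653550844
s8 351 left [(246, np.int64(193)), (250, np.int64(194)), (254, np.int64(200))] 206.8 251.3
[  1.57149265 -10.33972287   4.77322348] [480.46844629 347.70485114 211.61480992] 4.378691364718179
```

View pics/v8.png

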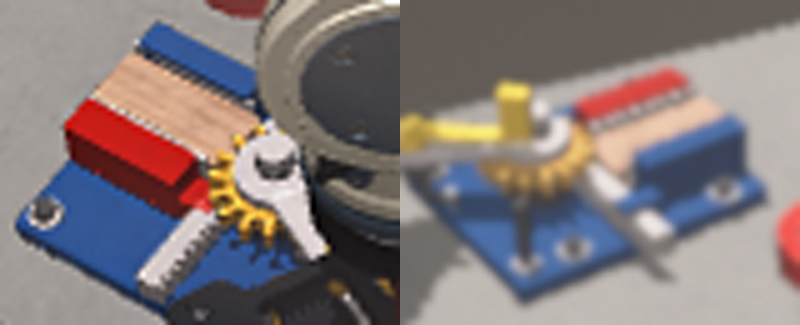

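Request:
step_arm(targets=[[[0.005,0.009,0,0,0,0,0.5],[0,0,0,0,0,0,0.5],[0,0,0,0,0,0,0.5],[0,0,0,0,0,0,0.5],[0,0,0,0,0,0,0.5]]])

```text
t: 14.08
ee_pos: [480.6, 348.0, 211.6]
orientation: [-0.737, -3.052, 0.006]
ft_force: [0.4, -10.7, 5.1]
width: 44.0
grasp_force: 4.7
```

Request:
step_arm(targets=[[[-0.05,-0.09,0,0,0,0,0.5],[-0.05,-0.09,0,0,0,0,0.6],[0,0,0.3,0,0,0,0.6],[0,0,0.6,0,0,0,0.6],[0,0,0.8,0,0,0,0.6]]])

```text
t: 14.7
ee_pos: [476.1, 341.2, 298.0]
orientation: [-0.74, -3.053, -0.0]
ft_force: [0.4, 0.5, 0.4]
width: 52.4
grasp_force: 0.0
```

Request:
step_arm(targets=[[[-0.5,0,0.6,0,0,0,0.6],[-0.5,0.4,0.4,0,0,0,0.6],[-0.5,0.4,0,0,0,0,0.6],[0,0,0,0,0,0,0.6],[0,0,0,0,0,0,0.6]]])

```text
t: 15.32
ee_pos: [401.5, 381.0, 347.3]
orientation: [0.74, 3.053, 0.001]
ft_force: [-0.2, 0.3, 0.3]
width: 53.1
grasp_force: 0.0
```

Run:
```python
from j import *
save('scene','s9');save('side','d9');jaw('s9')
a=load('s9')['pixels'];w=load('d9')['pixels']
cv2.imwrite('pics/v9.png',np.hstack([cv2.resize(a[200:310,170:320],(400,300),interpolation=cv2.INTER_CUBIC),cv2.resize(w[150:225,160:260],(400,300),interpolation=cv2.INTER_CUBIC)])[:,:,::-1])
```

```text
s9 349 left [(246, np.int64(193)), (250, np.int64(194)), (254, np.int64(200))] 206.7 251.3
```

View pics/v9.png

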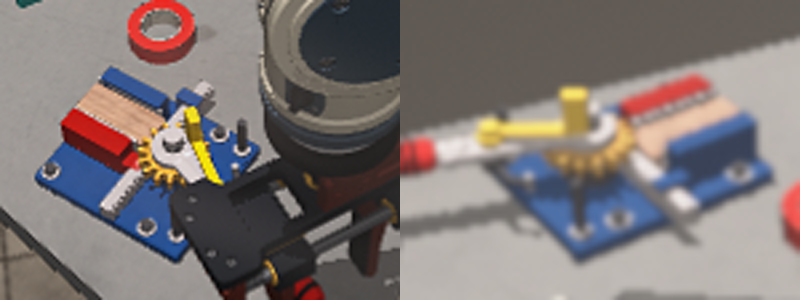

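The block is held between both jaws, the tab is on the tighten side, the robot touches nothing, and the things round the clamp are in place. Handing in.

```bash
python3 -c "
from h import *
print(ctrl.close_job())"
```

```text
the job is handed in; nothing more can be done
None
```

I flipped the tab to tighten and clamped the block with one clockwise stroke. The push at the grip ended at 8.6 to 9.3 N, which by your table is about 45 to 50 N on the block (inferred, not measured). I then let go and handed the job in at about 15 s.

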